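Clear the air-filter bay and lock in a new cartridge

TASK

Put the new blue-capped filter cartridge into the air-filter pot. The foot of the old cartridge sometimes tears off and stays behind in the dark bay, so first reach in with empty fingers and feel right down to the bottom, and take out the foot if it is there. Then set the new cartridge fully home, turn its cap clockwise to the stop under the two claws, let go, and leave the old cartridge and the other things on the shelf where they are.

Things in the scene. Friction and masses are not known exactly. Their poses are not given: they have to be found in the camera images.
- filter_pot: Fixed grey air-filter pot with a bright rim and a dark, open round bay in its top. Origin: centre of its underside, z up. Outside diameter 117 mm, rim 56 mm above the origin. Two aluminium claws stand at the rim at its +x and -x sides; brass pipe ends point to +y and -y, out to 92 mm from the axis, below the rim.
- pot_mouth (a point): Centre of the bay's mouth, level with the rim; axes as those of the pot. The bay is 90 mm in diameter and 50 mm deep.
- bay_floor (a point): Centre of the bay's floor. In about half of the starts the old cartridge's foot still lies here, flat, within 8 mm of the axis, its pose not reported (else it lies in the tray): loose black disc, diameter 74, 8 mm thick, 50 g, with an upright tube in its middle, diameter 18 mm, top 30 mm above the floor; lift it by the tube. On it a new cartridge stands 27 mm too high to lock.
- claw (a point): Middle of the lip of the claw at the pot's +x side; the other claw mirrors it at -x. A lip is 40 mm wide along y, starts 53.5 mm from the pot's axis and ends at 70 mm; its underside is 9 mm and its top 13 mm above the rim. A cap lug enters from the anticlockwise end; the clockwise end (seen from above) is closed by a stop.
- cartridge: New filter cartridge, 0.15 to 0.31 kg, upright on the shelf: cream pleated body, diameter 83 mm, with a tapered black foot, under a blue cap of diameter 99 mm. Origin: centre of its underside, z up. Cap underside 47 mm and cap top 53 mm above it; total height 91 mm. It enters the bay foot down, 3.5 mm clear all round, until the cap's underside lies on the rim.
- cartridge_cap (a point): Centre of the underside of the cartridge's cap, the face that lies on the rim.
- lug (a point): Outer end of the cap's lug at the cartridge's +x, 60 mm from the axis; a like one at -x. Lugs are 28 mm wide, 5 mm thick. Put in with the cartridge's x axis 40 to 140 degrees anticlockwise (from above) of the pot's x, they pass the claws; turned clockwise they slide under the lips, 3 mm clear, to the stops, where both x axes are in line (either way round). It turns easily.
- cartridge_grip (a point): Point on the cartridge's axis inside the grip bar on its cap, 33 mm above the cap's underside and 11 mm below the bar's top. The bar runs along the cartridge's x: 66 mm long, 18 mm thick in y, 38 mm tall.
- tray_spot (a point): On the floor of the fixed open steel drip tray (150 x 270 mm, long side y, walls 22 mm high, floor 6 mm above the shelf), 65 mm towards the tray's -y end from its middle. Here is room for the old foot when that is still in the bay. Axes as the tray's.
- old_cartridge: Used cartridge of the same kind without its foot: oily brown pleats, black cap, 120 mm over the lugs, 82 mm high; it stands in the tray about 135 mm from tray_spot. Origin: centre of its underside.
- tyre_gauge: Round black tyre pressure gauge with a white dial and a short nozzle, 70 x 118 x 26 mm, lying flat between the robot and the pot. Bystander.
- spray_can: Blue and white spray can with a red nozzle, 66 mm in diameter, 191 mm high, standing on the far right of the shelf. Bystander.
Not all that is in view belongs to the job. What is shaped like the cartridge but purple is not meant.

How it is judged:
On the way, in this order (a step that is already met when the one before it is completed fails the run):
1. the empty fingers have felt down in the bay: TCP within 30 mm of the bay's axis and at least 12 mm below the rim, or fingers touching something there with the TCP less than 8 mm above the rim (horizontal distance between the grasp point and pot_mouth below 0.03 m and (z of the grasp point in the frame of pot_mouth below -0.012 m or (z of the grasp point in the frame of pot_mouth below 0.008 m and contact force between the fingers and anything else above 0.5 N))), for 0.1 s.
2. the new cartridge is fully home in the bay: cap within 3 mm of the rim, axis within 5 mm, upright (z of cartridge_cap in the frame of pot_mouth below 0.003 m and horizontal distance between cartridge_cap and pot_mouth below 0.005 m and angle between cartridge's own z axis and vertical below 0.06 rad), for 0.2 s.
At the end, for the whole second after the job is handed in: The new cartridge is in the bay and at rest, released: cap on the rim within 3 mm, axis within 5 mm of the bay's, upright within 0.06 rad, turned to the stops so that its lugs lie under the claws (within 0.14 rad) (all of step 2 and z of cartridge_cap in the frame of pot_mouth above -0.003 m and angle between the x axis of cartridge and the x axis of filter_pot, either way round below 0.14 rad and linear speed of cartridge below 0.02 m/s); the robot touches nothing.
It fails at once if the old cartridge or a bystander is pushed more than 30 mm from its place or tipped over (distance of any of old_cartridge, tyre_gauge, spray_can from where it was at the start of the episode above 0.03 m or angle between any of old_cartridge, spray_can's own z axis and vertical above 0.5 rad).
It also fails if it takes over 54 s, if anything falls off the work surface, if the arm or the gripper's body presses on something with over 40 N, if the wrist force passes 120 N, or if a joint passes its speed limit or range.

ROBOT

A 7-joint arm with a two-finger parallel gripper is mounted at the origin on a cart in front of the work surface, level with it; the furniture and walls round the work are solid. World frame = base frame: x ahead of the robot, y to its left, z up, the work surface at z = 0. Lengths are in m, angles in rad, forces in N, time in s.
With the tool pointing down it reaches from about 0.4 to 0.85 m from the base axis. Payload 10.4 kg.
Tool frame: the origin (TCP) lies between the finger pads, 19 mm behind the fingertips; this is the grasp point; z points along the fingers, y is the line along which they close (so a half turn about z gives the same grasp; the last joint's range is limited). The gripper opens to 85 mm and grips with 20 to 120 N. Pads are 22 mm wide; open, the fingers measure 114 mm over their backs; the gripper's body (76 mm by 85 mm) begins 54 mm behind the grasp point. The pads swing forward as they close: fully open they stand 13 mm farther back than shut.
Start: joints at [-1.263, 0.332, -0.065, 1.46, 0.022, 1.35, -0.088], TCP at [0.203, 0.591, 0.25] pointing down, gripper open.
Joint ranges: [-2.6, 2.6], [-0.5, 2.12], [-1.47, 1.34], [0.16, 2.42], [-1.27, 4.41], [0.06, 2.06], [-2.6, 2.6]. Speed limits (rad/s): [2.22, 2.22, 2.79, 2.79, 3.14, 3.14, 3.14].

INTERFACE

Orientations are given as a unit quaternion [x, y, z, w].
In Python, from workcell import manip gives the robot as it stands.
- The arm moves only by the shell command python3 -m pendant 'ROWS' [FORCE]. ROWS is JSON, a list of rows, each a list of 7 numbers: the shift along the tool's x, y, z in units of 50 mm (1.0 is 50 mm), then the turn, a rotation vector about the tool's x, y, z in units of 8 degrees (1.0 is 8 degrees), then the opening, from -1 (shut) to 1 (fully open), so that 0 is half open. In form: [[dx, dy, dz, ax, ay, az, jaw], ...]. A call has exactly 10 rows; each row is the pose to reach, as a shift and turn from the pose commanded when the call began, along the tool's axes at that moment; what a row does not reach only later rows make up. A row lasts 1/8 s, in which the tool goes at most 62.5 mm and 10.7 degrees, less where a joint would pass 70% of its speed; a pose out of reach is approached as far as the arm can. A call with a gripper value outside its range is refused whole. The fingers move at their own pace and stop on an object; FORCE is the grip in N (left out, the last holds). Time passes only in rows, so rows that repeat a pose let the fingers close, or fill a call up. It gives the time, the measured TCP pose, the force, the opening and the grip force at its end, in the units of the state.
- manip.get_obs(): the state, without advancing time (a new reading comes with each control period).
- manip.camera(name): name is "scene" or "top"; returns (picture, depth): 480x640x3 uint8, red, green, blue; 480x640 float32, m along the optical axis (not along the pixel's ray), 0 where there is no reading.
- manip.get_calibration(name): a dict with "fx", "fy", "cx", "cy" (pixels), "D" ([k1, k2, p1, p2, k3] as OpenCV has them; the pictures are not rectified), "xyz" and "orientation" of the camera in the world. Camera axes: x right, y up, looking along -z (the intrinsics and any distortion apply to the point x, -y, -z); pixel columns grow to the right and rows downward; lengths in m; the calibration is good to about 2 mm. A picture is of the moment at which its call begins. get_calibration takes no time and is no camera call.
- manip.hand_in(): hands the job in; it is judged then, once.
Trained networks look in the newest picture that a camera, given by its name, has taken for a name from the list of things; names that differ only in an ending like _2 or _b are one class to them, and where a whole thing is asked for, a point or a joint stands for the part that bears it (a point fixed in the world has none). Each returns a list of dicts, best first, with "p" (0 to 1); they miss things now and then, are a little off and sometimes report something else, mostly with a low value. They report only what shows in the picture. A call takes as long as a camera call. They do not tell look-alikes from the thing itself.
- manip.find_in(thing, camera): "box" ([left, top, right, bottom] in pixels, round what is visible of it).
- manip.trace(thing, camera): "pixels" (480x640 bool, what is visible of it) and "box" ([left, top, right, bottom] in pixels, round what is visible of it).
- manip.tip_of(thing, camera): "pixel" ([column, row] in pixels: a listed point, or the origin of a listed thing).
The state is a dict: "clock": time; "joint_pos": joint angles; "joint_velocities": joint speeds; "tau": joint torques, N m; "position": TCP position; "ee_rot": TCP orientation; "ft_force": force on the tool from outside, world axes, zero at the start; "torque": the same for the moment, N m; "grip_width": opening from 0.0 (shut) to 1.0 (fully open); "grasp_force": force on a finger pad.
Only numpy, scipy, OpenCV 4.12 (cv2) and the standard library are available. Lean on these libraries where they do the work, as an engineer would, in place of code of your own. Each camera call takes 0.05 s, during which the arm holds its last target. There are 200 camera calls.

## Working session

There is one attempt and no reset: what is moved stays moved. The work goes in short steps, Python scripts to look and compute and a shell command to move; the robot and the scene stay as the last step left them, time stands still between calls to the robot, and variables do not carry over. Pictures are saved under pics/ and viewed, at most 10 in all, crops included, and the job is handed in when it is done.

```bash
mkdir -p pics; ls
cat > h.py <<'E'
import numpy as np, cv2
from workcell import manip
from scipy.spatial.transform import Rotation as R
def snap(n,save=None):
    im,d=manip.camera(n)
    if save: cv2.imwrite('pics/'+save,im[:,:,::-1])
    return im,d
def pts(n,px,dep):
    """pixels (N,2), depth (N) -> world"""
    c=manip.get_calibration(n)
    K=np.array([[c['fx'],0,c['cx']],[0,c['fy'],c['cy']],[0,0,1]])
    u=cv2.undistortPoints(np.asarray(px,float).reshape(-1,1,2),K,np.array(c['D'],float)).reshape(-1,2)
    dep=np.asarray(dep,float)
    p=np.c_[u[:,0]*dep,-u[:,1]*dep,-dep]
    return R.from_quat(c['orientation']).apply(p)+np.array(c['xyz'])
def cloud(n,d):
    v,u=np.mgrid[0:480,0:640]
    return pts(n,np.c_[u.ravel(),v.ravel()],d.ravel()).reshape(480,640,3)
def project(n,P):
    c=manip.get_calibration(n)
    K=np.array([[c['fx'],0,c['cx']],[0,c['fy'],c['cy']],[0,0,1]])
    q=R.from_quat(c['orientation']).inv().apply(np.atleast_2d(P)-np.array(c['xyz']))*[1,-1,-1]
    return cv2.projectPoints(q,np.zeros(3),np.zeros(3),K,np.array(c['D'],float))[0].reshape(-1,2)
E
python3 - <<'E'
from h import *
o=manip.get_obs(); print({k:np.round(v,3) for k,v in o.items()})
ims=[]
for n in('scene','top'):
    c=manip.get_calibration(n);print(n,c)
    im,d=snap(n,n+'0.png')
    W=cloud(n,d)
    for t in('filter_pot','cartridge','old_cartridge','tyre_gauge','spray_can'):
        for r in manip.trace(t,n)[:3]:
            m=r['pixels']&(d>0); P=W[m]
            if len(P)<20: continue
            print(n,t,round(r['p'],2),np.round(r['box']),'med',np.round(np.median(P,0),3),'max z',np.round(np.percentile(P[:,2],[2,98]),3))
    for t in('pot_mouth','claw','cartridge_grip','lug','tray_spot','bay_floor'):
        for r in manip.tip_of(t,n)[:3]:
            u,v=r['pixel'];print(n,t,round(r['p'],2),np.round([u,v]),np.round(W[int(v),int(u)],3))
E
```

```text
pics
{'clock': np.float64(0.0), 'joint_pos': array([-1.263,  0.333, -0.065,  1.461,  0.022,  1.35 , -0.088]), 'joint_velocities': array([-0.   , -0.001, -0.001,  0.001,  0.001,  0.001,  0.001]), 'tau': array([-1.0000e-03, -6.2546e+01,  4.9000e-02, -3.9160e+01,  1.6000e-02,
        1.0000e-02, -0.0000e+00]), 'position': array([0.203, 0.591, 0.249]), 'ee_rot': array([ 0.165,  0.986, -0.001, -0.   ]), 'ft_force': array([-0.973, -0.819,  1.129]), 'torque': array([-0.057, -0.06 ,  0.043]), 'grasp_force': np.float64(0.0), 'grip_width': np.float64(0.997)}
scene {'fx': 449.8381572966061, 'fy': 449.8381572966061, 'cx': 316.49394734017653, 'cy': 241.29119278545923, 'D': array([-0.09993045,  0.        ,  0.        ,  0.        ,  0.        ]), 'xyz': array([-0.02800569, -0.76561056,  0.65154766]), 'orientation': array([ 0.46641215, -0.16241828, -0.26933824,  0.82676292])}
scene filter_pot 0.76 [289. 226. 361. 281.] med [ 0.569 -0.016  0.037] max z [0.002 0.067]
scene cartridge 0.85 [358. 314. 416. 358.] med [ 0.477 -0.326  0.053] max z [0.008 0.091]
scene cartridge 0.74 [296. 279. 347. 324.] me
[... 1767 characters left out ...]
 [292. 299. 344. 332.] med [0.414 0.059 0.023] max z [0.014 0.029]
top spray_can 0.7 [409. 165. 458. 217.] med [ 0.659 -0.191  0.154] max z [0.002 0.187]
top spray_can 0.57 [137. 232. 268. 318.] med [0.506 0.266 0.007] max z [0.002 0.027]
top pot_mouth 0.91 [343. 235.] [ 0.594 -0.016  0.016]
top claw 0.87 [309. 233.] [0.589 0.059 0.068]
top claw 0.59 [483. 280.] [ 0.482 -0.302  0.072]
top cartridge_grip 0.9 [409. 297.] [ 0.448 -0.142  0.091]
top cartridge_grip 0.6 [492. 273.] [ 0.497 -0.315  0.091]
top lug 0.94 [492. 250.] [ 0.548 -0.332  0.053]
top lug 0.8 [434. 288.] [ 0.469 -0.204  0.051]
top tray_spot 0.79 [235. 272.] [0.516 0.224 0.005]
top bay_floor 0.66 [336. 243.] [0.571 0.    0.032]
```

```bash
python3 -c "
import cv2,numpy as np
a=cv2.imread('pics/scene0.png');b=cv2.imread('pics/top0.png')
print(a.shape)"
```

```text
(480, 640, 3)
```

View pics/top0.png

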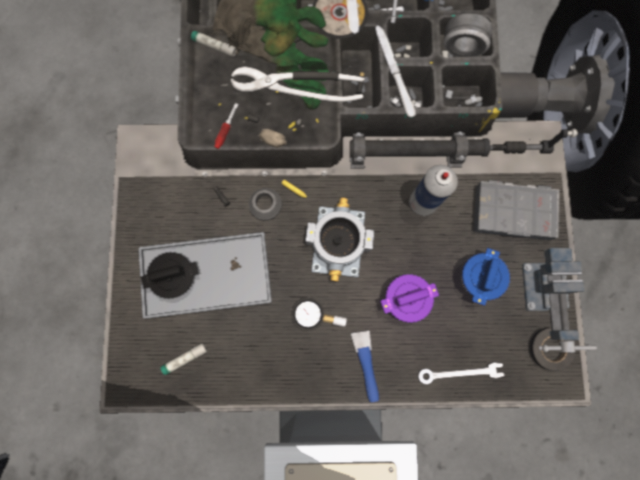

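View pics/scene0.png

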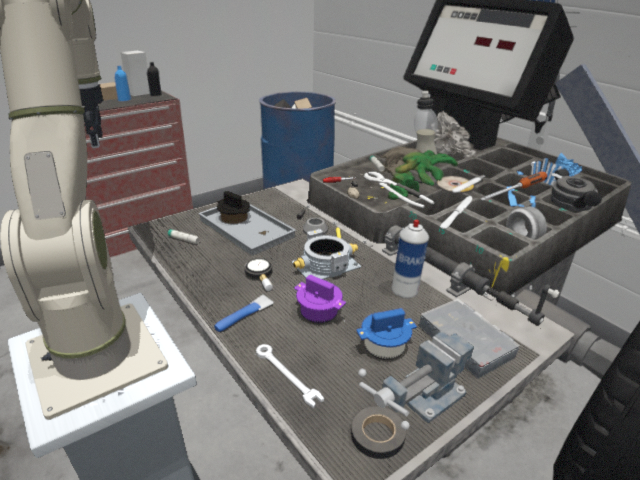

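The top view shows the pot at (339,236) with its claws left and right, at (309,233) and (371,239). The blue cartridge is at (486,276) and the purple look-alike at (409,298). The tray holds only the old cartridge at (171,275), with no foot in it, so the foot is probably in the bay, where something dark shows at (338,238). Next I'll fit precise poses.

```bash
python3 - <<'E'
from h import *
from scipy.optimize import least_squares
def circ(P):
    f=lambda q:np.hypot(P[:,0]-q[0],P[:,1]-q[1])-q[2]
    r=least_squares(f,[*np.median(P[:,:2],0),.05],loss='soft_l1',f_scale=.002);return r.x
for n in('scene','top'):
    im,d=snap(n); W=cloud(n,d)
    near=lambda c,r:(np.hypot(W[...,0]-c[0],W[...,1]-c[1])<r)&(d>0)
    m=near((.58,-.005),.09)
    rim=W[m&(W[...,2]>.052)&(W[...,2]<.062)]
    c=circ(rim);print(n,'rim',c,len(rim),np.median(rim[:,2]))
    cl=W[m&(W[...,2]>.0645)&(W[...,2]<.08)]
    k=cl[:,1]>c[1]; print(' claws',cl[k].mean(0),cl[~k].mean(0),k.sum(),(~k).sum())
    b=W[near(c[:2],.036)]; print(' bay z pct',np.percentile(b[:,2],[1,5,25,50,75,95,99]))
    b2=b[(b[:,2]>.026)&(b[:,2]<.05)];print(' tube?',len(b2),b2.mean(0) if len(b2) else 0)
    b3=b[(b[:,2]<.026)];print(' low',len(b3),np.median(b3,0))
    hsv=cv2.cvtColor(im,cv2.COLOR_RGB2HSV)
    blue=(hsv[...,0]>100)&(hsv[...,0]<122)&(hsv[...,1]>120)
    m=near((.49,-.31),.08)&blue
    bar=W[m&(W[...,2]>.08)&(W[...,2]<.1)]
    xy=bar[:,:2]; mu=xy.mean(0); ev,V=np.linalg.eigh(np.cov((xy-mu).T)); (cx,cy),sz,a=cv2.minAreaRect((xy*1000).astype(np.float32))
    print(' bar',mu,'rect',cx,cy,sz,a,'dir',np.degrees(np.arctan2(V[1,1],V[0,1])),'z',np.median(bar[:,2]),len(bar))
    cap=W[m&(W[...,2]>.048)&(W[...,2]<.058)]; print(' cap',circ_ if 0 else cap.mean(0),cv2.minEnclosingCircle((cap[:,:2]*1000).astype(np.float32)))
    pm=near((.44,-.15),.08)&(W[...,2]>.02); print(' purple',np.median(W[pm],0))
    sc=near((.66,-.2),.06)&(W[...,2]>.02);print(' can',cv2.minEnclosingCircle((W[sc][:,:2]*1000).astype(np.float32)))
    g=near((.41,.05),.09)&(W[...,2]>.012)&(W[...,2]<.05); print(' gauge',W[g][:,:2].min(0),W[g][:,:2].max(0))
    # tray
    t=near((.51,.27),.2)&(W[...,2]>.018)&(W[...,2]<.026);print(' tray',cv2.minAreaRect((W[t][:,:2]*1000).astype(np.float32)))
    for q in manip.tip_of('old_cartridge',n)[:1]: print(q)
E
python3 -c "
import cv2
a=cv2.imread('pics/top0.png')[180:320,260:400];cv2.imwrite('pics/c1.png',cv2.convertScaleAbs(cv2.resize(a,(560,560),interpolation=cv2.INTER_CUBIC),alpha=2))"
```

```text
scene rim [ 0.58128919 -0.00769812  0.05293549] 410 0.054560241010319255
 claws [0.58847891 0.05575951 0.06691013] [ 0.57252995 -0.06705592  0.06700714] 56 70
 bay z pct [0.01121311 0.01173777 0.03040063 0.03255422 0.03353562 0.0352388
 0.03642354]
 tube? 27 [ 0.58075998 -0.00154951  0.03299256]
 low 7 [0.60558653 0.01217536 0.01367615]
 bar [ 0.49031053 -0.31594227] rect 492.86907958984375 -315.2994079589844 (19.90764045715332, 64.31480407714844) 66.95838928222656 dir 158.8839780644421 z 0.08913968961625696 284
 cap [ 0.48359983 -0.32569652  0.05242574] ((493.81500244140625, -315.39215087890625), 60.34330368041992)
 purple [ 0.43940366 -0.16487973  0.05196872]
 can ((670.7619018554688, -204.08058166503906), 33.05381393432617)
 gauge [ 0.38413774 -0.01984761] [0.49197901 0.09791704]
 tray ((499.0370788574219, 259.3456115722656), (276.35015869140625, 350.83349609375), 22.74033546447754)
{'pixel': [233.3, 219.0], 'p': 0.59}
top rim [ 0.58070071 -0.00499552  0.05038586] 848 0.05656632172096354
 claws [0.58826725 0.05621834 0.06920299] [ 0.57204242 -0.06595081  0.06917173] 145 146
 bay z pct [0.00636799 0.01078391 0.01322107 0.01463406 0.01629427 0.03477362
 0.03800605]
 tube? 59 [ 0.5785588  -0.00189658  0.03535511]
 low 735 [ 0.57916997 -0.00527713  0.01447663]
 bar [ 0.49191843 -0.31221324] rect 492.1331787109375 -313.17645263671875 (19.319623947143555, 65.42249298095703) 70.48131561279297 dir 160.46680068709873 z 0.09036472594714406 309
 cap [ 0.49148862 -0.31115823  0.05317523] ((493.204833984375, -313.65460205078125), 60.61592102050781)
 purple [ 0.44685341 -0.14807628  0.05379933]
 can ((672.3716430664062, -201.83656311035156), 34.3356819152832)
 gauge [ 0.37749643 -0.03318592] [0.49279373 0.09774821]
 tray ((514.7412719726562, 266.05535888671875), (317.8800964355469, 349.5903625488281), 20.9194393157959)
{'pixel': [177.7, 281.6], 'p': 0.85}
```

View pics/c1.png

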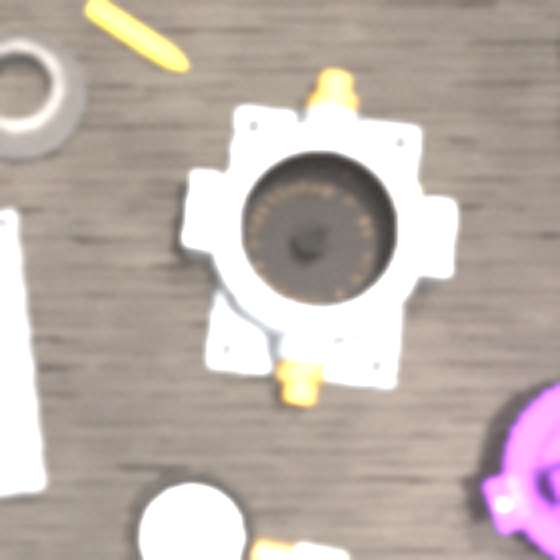

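The crop shows the foot in the bay: a grey disc with a dark tube at crop (308,240). That puts the tube top at about (0.579,-0.002,0.035), matching the expected 36 mm height. Other poses:

| Item | Position | Angle |
|---|---|---|
| Pot axis | (0.5803,-0.005) | x axis at about 82.5° |
| Cartridge axis | (0.4925,-0.314) | bar at about 160° |

The cartridge's bar is already 77° anticlockwise of the pot's x axis, which is inside the allowed entry range.

```bash
cat >> h.py <<'E'
def go(x,y,z,ydeg):
    """print shift/turn in pendant units to tcp x,y,z pointing down, tool y at ydeg in world"""
    o=manip.get_obs(); q=R.from_quat(o['ee_rot']); p=np.array(o['position'])
    s=q.inv().apply(np.array([x,y,z])-p)/.05
    a=np.radians(ydeg); Y=np.array([np.cos(a),np.sin(a),0]); Z=np.array([0,0,-1.]); X=np.cross(Y,Z)
    T=R.from_matrix(np.c_[X,Y,Z]); r=(q.inv()*T).as_rotvec()/np.radians(8)
    yy=q.apply([0,1,0]); print('rows',np.round(s,2),np.round(r,2),'| now',np.round(p,4),'ydeg',round(np.degrees(np.arctan2(yy[1],yy[0])),1),'t',round(float(o['clock']),2),'F',np.round(o['ft_force'],1),'grip',round(float(o['grip_width']),3),round(float(o['grasp_force']),1),'j7',np.round(o['joint_pos'][[0,6]],2))
E
python3 -c "
from h import *
go(.5795,-.002,.15,-6.5)"
```

```text
rows [-10.98  -8.77   2.  ] [ 0.   -0.    9.69] | now [0.203  0.5911 0.25  ] ydeg 71.0 t 1.4 F [-0.1  0.2 -0.2] grip 0.998 0.0 j7 [-1.26 -0.09]
```

```bash
python3 -m pendant '[[-1.1,-0.9,0,0,0,1.2,0],[-2.2,-1.8,0,0,0,2.4,0],[-3.3,-2.6,0.2,0,0,3.6,0],[-4.4,-3.5,0.4,0,0,4.8,0],[-5.5,-4.4,0.6,0,0,6,0],[-6.6,-5.3,0.8,0,0,7.2,0],[-7.7,-6.2,1,0,0,8.4,0],[-8.8,-7,1.2,0,0,9.7,0],[-9.9,-7.9,1.4,0,0,9.7,0],[-10.98,-8.77,1.6,0,0,9.7,0]]'; python3 -c "
from h import *
go(.5795,-.002,.10,-6.5)"
```

```text
clock: 2.65
position: [0.5366, 0.0661, 0.1819]
ee_rot: [0.746, 0.666, 0.001, 0.0]
ft_force: [0.5, 0.3, -0.6]
grip_width: 0.503
grasp_force: 0.0
rows [-1.26  1.01  1.64] [ 0.01 -0.01 -0.  ] | now [0.5366 0.0661 0.1819] ydeg -6.5 t 2.65 F [ 0.5  0.3 -0.6] grip 0.503 0.0 j7 [-0.64 -0.23]
```

```bash
python3 -m pendant '[[-0.6,0.5,0.3,0,0,0,0],[-1.26,1,0.6,0,0,0,0],[-1.26,1,0.6,0,0,0,0],[-1.26,1,0.6,0,0,0,0],[-1.26,1,0.6,0,0,0,0],[-1.26,1,0.6,0,0,0,0],[-1.26,1,0.6,0,0,0,0],[-1.26,1,0.6,0,0,0,0],[-1.26,1,0.6,0,0,0,0],[-1.26,1,0.6,0,0,0,0]]'; python3 -c "
from h import *
go(.5795,-.002,.10,-6.5)"
```

```text
clock: 3.9
position: [0.5781, -0.0007, 0.1518]
ee_rot: [0.746, 0.666, 0.0, -0.0]
ft_force: [0.5, 0.5, -0.1]
grip_width: 0.501
grasp_force: 0.0
rows [-0.02  0.03  1.04] [-0.   -0.   -0.01] | now [ 0.5781 -0.0007  0.1518] ydeg -6.6 t 3.9 F [ 0.5  0.5 -0.1] grip 0.501 0.0 j7 [-0.51 -0.05]
```

```bash
python3 -m pendant '[[-0.02,0.03,0.4,0,0,0,0],[-0.02,0.03,0.8,0,0,0,0],[-0.02,0.03,1.1,0,0,0,0],[-0.02,0.03,1.4,0,0,0,0],[-0.02,0.03,1.65,0,0,0,0],[-0.02,0.03,1.85,0,0,0,0],[-0.02,0.03,2.0,0,0,0,0],[-0.02,0.03,2.15,0,0,0,0],[-0.02,0.03,2.25,0,0,0,0],[-0.02,0.03,2.28,0,0,0,0]]' 40; python3 -c "
from h import *
go(.5795,-.002,.037,-6.5)"
```

```text
clock: 5.15
position: [0.5795, -0.0018, 0.0376]
ee_rot: [0.746, 0.666, -0.0, -0.0]
ft_force: [-0.9, -0.3, -0.8]
grip_width: 0.498
grasp_force: 0.0
rows [-0.    0.    0.01] [-0.   -0.   -0.01] | now [ 0.5795 -0.0018  0.0376] ydeg -6.6 t 5.15 F [-0.9 -0.3 -0.8] grip 0.498 0.0 j7 [-0.46  0.02]
```

Closing on the tube, then lifting a little.

```bash
python3 -m pendant '[[0,0,0,0,0,0,-0.5],[0,0,0,0,0,0,-1],[0,0,0,0,0,0,-1],[0,0,0,0,0,0,-1],[0,0,0,0,0,0,-1],[0,0,0,0,0,0,-1],[0,0,-0.1,0,0,0,-1],[0,0,-0.4,0,0,0,-1],[0,0,-0.9,0,0,0,-1],[0,0,-1.4,0,0,0,-1]]' 40; python3 -c "
from h import *
go(.516,.222,.10,-6.5)"
```

```text
clock: 6.4
position: [0.5794, -0.0019, 0.1093]
ee_rot: [0.746, 0.665, 0.0, 0.0]
ft_force: [0.8, -0.1, -0.2]
grip_width: 0.192
grasp_force: 39.1
rows [ 4.3  -1.77  0.19] [ 0.   -0.   -0.01] | now [ 0.5794 -0.0019  0.1093] ydeg -6.6 t 6.4 F [ 0.8 -0.1 -0.2] grip 0.192 39.1 j7 [-0.5  -0.02]
```

```bash
python3 -m pendant '[[0,0,-0.4,0,0,0,-1],[0.6,-0.25,-0.5,0,0,0,-1],[1.3,-0.55,-0.5,0,0,0,-1],[2.1,-0.9,-0.5,0,0,0,-1],[2.9,-1.2,-0.4,0,0,0,-1],[3.6,-1.5,-0.2,0,0,0,-1],[4.1,-1.7,0,0,0,0,-1],[4.3,-1.77,0.3,0,0,0,-1],[4.3,-1.77,0.5,0,0,0,-1],[4.3,-1.77,0.5,0,0,0,-1]]'
python3 - <<'E'
from h import *
im,d=snap('top','top1.png'); go(.516,.222,.0385,-6.5)
W=cloud('top',d); m=(np.hypot(W[...,0]-.58,W[...,1]+.005)<.035)&(d>0)
print(np.percentile(W[m][:,2],[5,50,95,99]))
E
```

```text
clock: 7.65
position: [0.5162, 0.22, 0.082]
ee_rot: [0.747, 0.665, -0.001, 0.0]
ft_force: [-0.5, 0.1, -0.6]
grip_width: 0.187
grasp_force: 39.1
rows [ 0.04 -0.01  0.88] [-0.    0.01 -0.02] | now [0.5165 0.2202 0.0827] ydeg -6.7 t 7.7 F [ 0.6 -0.7  0.9] grip 0.188 39.1 j7 [-0.82 -0.47]
[0.00364871 0.00660315 0.0099545  0.01092032]
```

View pics/top1.png

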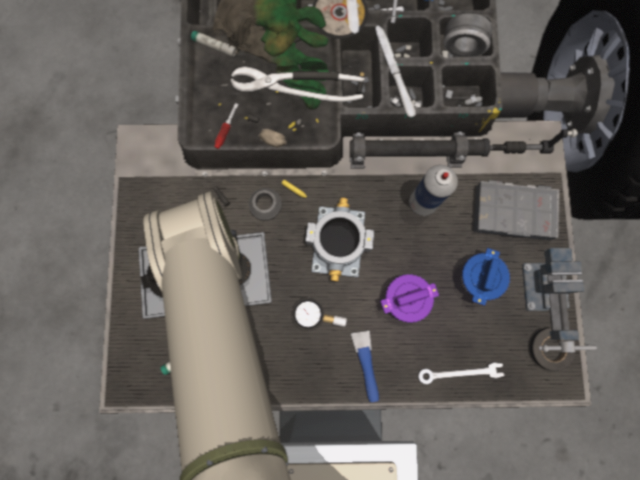

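The bay is now empty, with its floor reading 6.6 mm, and the foot is held over the tray at about (240,265). I'll set it down there.

```bash
python3 -m pendant '[[0.03,0,0.35,0,0,0,-1],[0.03,0,0.65,0,0,0,-1],[0.03,0,0.82,0,0,0,-1],[0.03,0,0.88,0,0,0,-1],[0.03,0,0.88,0,0,0,-0.4],[0.03,0,0.88,0,0,0,0],[0.03,0,0.85,0,0,0,0],[0.03,0,0.4,0,0,0,0],[0.03,0,-0.5,0,0,0,0.3],[0.03,0,-1.6,0,0,0,1]]'; python3 -c "
from h import *
go(.4925,-.314,.16,70)"
```

```text
clock: 8.95
position: [0.5157, 0.2231, 0.1637]
ee_rot: [0.746, 0.666, -0.001, -0.0]
ft_force: [0.8, 0.7, 0.4]
grip_width: 0.846
grasp_force: 0.0
rows [-10.73   0.76   0.08] [-0.01  0.   -9.57] | now [0.5157 0.2231 0.1637] ydeg -6.6 t 8.95 F [0.8 0.7 0.4] grip 0.846 0.0 j7 [-0.85 -0.51]
```

```bash
python3 -m pendant '[[-1,0.1,0,0,0,-1,1],[-2.1,0.15,0,0,0,-2,1],[-3.2,0.2,0,0,0,-3,1],[-4.3,0.3,0,0,0,-4,1],[-5.4,0.4,0,0,0,-5,1],[-6.5,0.5,0,0,0,-6,1],[-7.6,0.6,0,0,0,-7,1],[-8.7,0.65,0,0,0,-8,1],[-9.8,0.7,0,0,0,-9,1],[-10.73,0.76,0,0,0,-9.57,1]]'
python3 - <<'E'
from h import *
im,d=snap('top'); W=cloud('top',d)
m=(np.hypot(W[...,0]-.516,W[...,1]-.222)<.05)&(d>0); print('foot z',np.percentile(W[m][:,2],[5,50,95,99]))
m2=m&(W[...,2]>.03);print(W[m2].mean(0) if m2.any() else 0)
go(.4925,-.314,.12,70)
E
```

```text
clock: 10.2
position: [0.4924, -0.3161, 0.1632]
ee_rot: [0.172, 0.985, -0.0, 0.0]
ft_force: [-0.3, 0.2, -0.7]
grip_width: 1.002
grasp_force: 0.0
foot z [0.00389671 0.01209435 0.01943056 0.03676214]
[0.51412131 0.22238412 0.03524338]
rows [0.02 0.18 0.87] [-0.03  0.01  0.01] | now [ 0.4902 -0.3225  0.1635] ydeg 70.1 t 10.25 F [-4.3 -2.7  1.2] grip 0.997 0.0 j7 [-0.01  1.9 ]
```

```bash
python3 -m pendant '[[0,0,0.3,0,0,0,1],[0,0,0.6,0,0,0,0.5],[0,0,0.9,0,0,0,0.2],[0,0,1.1,0,0,0,0],[0,0,1.2,0,0,0,0],[0,0,1.2,0,0,0,0],[0,0,1.2,0,0,0,0],[0,0,1.2,0,0,0,0],[0,0,1.2,0,0,0,0],[0,0,1.2,0,0,0,0]]'
python3 - <<'E'
from h import *
go(.4925,-.314,.08,70)
E
```

```text
clock: 11.5
position: [0.4929, -0.314, 0.1029]
ee_rot: [0.174, 0.985, 0.0, 0.0]
ft_force: [0.0, 0.0, -0.3]
grip_width: 0.496
grasp_force: 0.0
rows [ 0.01 -0.    0.46] [0. 0. 0.] | now [ 0.4929 -0.314   0.1029] ydeg 70.0 t 11.5 F [ 0.   0.  -0.3] grip 0.496 0.0 j7 [0.01 1.92]
```

```bash
python3 -m pendant '[[0,0,0.2,0,0,0,0],[0,0,0.4,0,0,0,0],[0,0,0.46,0,0,0,0],[0,0,0.46,0,0,0,-0.5],[0,0,0.46,0,0,0,-1],[0,0,0.46,0,0,0,-1],[0,0,0.46,0,0,0,-1],[0,0,0.46,0,0,0,-1],[0,0,0.4,0,0,0,-1],[0,0,0,0,0,0,-1]]' 70; python3 -c "
from h import *
go(.4925,-.314,.20,70)"
```

```text
clock: 12.75
position: [0.492, -0.3135, 0.1025]
ee_rot: [0.174, 0.985, 0.0, -0.001]
ft_force: [0.2, 0.2, -1.8]
grip_width: 0.2
grasp_force: 68.3
rows [-0.01 -0.01 -1.95] [ 0.   -0.02  0.  ] | now [ 0.492  -0.3135  0.1025] ydeg 70.0 t 12.75 F [ 0.2  0.2 -1.8] grip 0.2 68.3 j7 [0.01 1.92]
```

```bash
python3 -m pendant '[[0,0,-0.8,0,0,0,-1],[0,0,-1.5,0,0,0,-1],[0,0,-2,0,0,0,-1],[0,0,-2,0,0,0,-1],[0,0,-2,0,0,0,-1],[0,0,-2,0,0,0,-1],[0,0,-2,0,0,0,-1],[0,0,-2,0,0,0,-1],[0,0,-2,0,0,0,-1],[0,0,-2,0,0,0,-1]]'
python3 - <<'E'
from h import *
im,d=snap('scene','scene2.png'); W=cloud('scene',d)
go(.5803,-.005,.2,70)
p=np.array(manip.get_obs()['position'])
hsv=cv2.cvtColor(im,cv2.COLOR_RGB2HSV)
blue=(hsv[...,0]>100)&(hsv[...,0]<122)&(hsv[...,1]>120)&(d>0)&(np.linalg.norm(W-p,axis=2)<.1)
P=W[blue]-p; print(len(P),'z',np.percentile(P[:,2],[1,50,99]))
k=(P[:,2]<-.027)
print(cv2.minEnclosingCircle((P[k][:,:2]*1000).astype(np.float32)),k.sum())
E
```

```text
clock: 14.0
position: [0.4928, -0.3139, 0.2027]
ee_rot: [0.174, 0.985, 0.0, -0.0]
ft_force: [0.3, -0.5, -1.7]
grip_width: 0.199
grasp_force: 68.6
rows [0.47 6.4  0.06] [ 0. -0.  0.] | now [ 0.4928 -0.3139  0.2027] ydeg 70.0 t 14.05 F [-0.4 -0.3 -2.2] grip 0.198 68.6 j7 [-0.03  1.86]
1317 z [-0.03081102 -0.02781747  0.01111069]
((-0.33914947509765625, -0.8171625137329102), 59.978206634521484) 823
```

View pics/scene2.png

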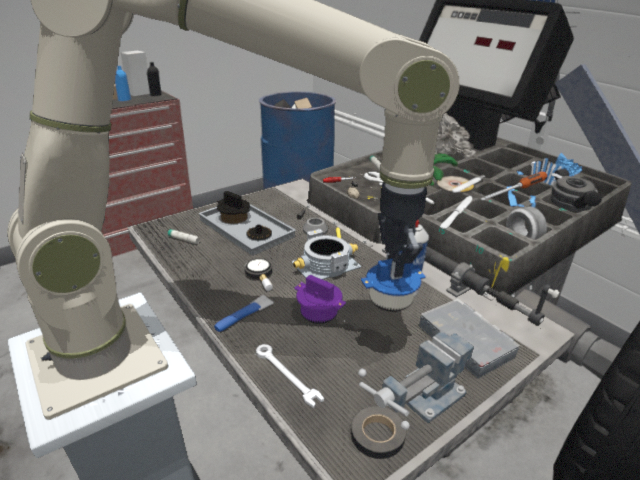

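The cartridge hangs upright in the fingers at (393,285), centred within about 1 mm. The foot stands in the tray at (259,232). Moving over the pot.

```bash
python3 -m pendant '[[0.06,0.8,0,0,0,0,-1],[0.12,1.7,0,0,0,0,-1],[0.2,2.6,0,0,0,0,-1],[0.25,3.5,0,0,0,0,-1],[0.32,4.4,0,0,0,0,-1],[0.4,5.2,0,0,0,0,-1],[0.44,5.9,0,0,0,0,-1],[0.47,6.3,0.1,0,0,0,-1],[0.47,6.4,0.3,0,0,0,-1],[0.47,6.4,0.5,0,0,0,-1]]'
python3 - <<'E'
from h import *
go(.5803,-.005,.15,70)
E
```

```text
clock: 15.3
position: [0.5798, -0.0065, 0.1768]
ee_rot: [0.174, 0.985, -0.0, -0.0]
ft_force: [-0.2, 0.2, -2.1]
grip_width: 0.199
grasp_force: 68.7
rows [0.   0.03 0.53] [-0.01 -0.   -0.01] | now [ 0.5798 -0.0065  0.1768] ydeg 69.9 t 15.3 F [-0.2  0.2 -2.1] grip 0.199 68.7 j7 [-0.45  1.27]
```

```bash
python3 -m pendant '[[0,0.02,0.1,0,0,0,-1],[0,0.02,0.3,0,0,0,-1],[0,0.02,0.5,0,0,0,-1],[0,0.02,0.6,0,0,0,-1],[0,0.02,0.6,0,0,0,-1],[0,0.02,0.6,0,0,0,-1],[0,0.02,0.6,0,0,0,-1],[0,0.02,0.6,0,0,0,-1],[0,0.02,0.6,0,0,0,-1],[0,0.02,0.6,0,0,0,-1]]'
python3 - <<'E'
from h import *
im,d=snap('scene'); W=cloud('scene',d)
p=np.array(manip.get_obs()['position'])
hsv=cv2.cvtColor(im,cv2.COLOR_RGB2HSV)
blue=(hsv[...,0]>100)&(hsv[...,0]<122)&(hsv[...,1]>120)&(d>0)&(np.linalg.norm(W-p,axis=2)<.1)
P=W[blue]; k=P[:,2]-p[2]<-.026
print(np.percentile(P[:,2]-p[2],[1,50,99]),cv2.minEnclosingCircle((P[k][:,:2]*1000).astype(np.float32)))
go(.5803,-.005,.089,70)
E
```

```text
clock: 16.55
position: [0.5805, -0.0042, 0.1478]
ee_rot: [0.174, 0.985, 0.0, -0.0]
ft_force: [-1.0, -0.0, -1.7]
grip_width: 0.202
grasp_force: 68.7
[-0.0311096  -0.02758556  0.01095959] ((579.7244873046875, -7.603705883026123), 59.07029342651367)
rows [-0.   -0.02  1.18] [ 0. -0.  0.] | now [ 0.5805 -0.0043  0.1478] ydeg 70.0 t 16.6 F [-0.1 -0.5 -1.9] grip 0.202 68.7 j7 [-0.45  1.27]
```

```bash
python3 -m pendant '[[0,-0.01,0.12,0,0,0,-1],[0,-0.01,0.24,0,0,0,-1],[0,-0.01,0.36,0,0,0,-1],[0,-0.01,0.48,0,0,0,-1],[0,-0.01,0.6,0,0,0,-1],[0,-0.01,0.7,0,0,0,-1],[0,-0.01,0.8,0,0,0,-1],[0,-0.01,0.88,0,0,0,-1],[0,-0.01,0.92,0,0,0,-1],[0,-0.01,0.92,0,0,0,-1]]'
python3 - <<'E'
from h import *
go(.5803,-.005,.089,70)
E
```

```text
clock: 17.85
position: [0.5803, -0.0047, 0.1017]
ee_rot: [0.174, 0.985, 0.0, -0.0]
ft_force: [-0.1, -0.2, -1.5]
grip_width: 0.199
grasp_force: 68.7
rows [-0.   -0.    0.25] [-0. -0.  0.] | now [ 0.5803 -0.0047  0.1017] ydeg 70.0 t 17.85 F [-0.1 -0.2 -1.5] grip 0.199 68.7 j7 [-0.43  1.3 ]
```

No contact so far. Down the last 13 mm.

```bash
python3 -m pendant '[[0,0,0.06,0,0,0,-1],[0,0,0.12,0,0,0,-1],[0,0,0.17,0,0,0,-1],[0,0,0.21,0,0,0,-1],[0,0,0.24,0,0,0,-1],[0,0,0.25,0,0,0,-1],[0,0,0.26,0,0,0,-1],[0,0,0.27,0,0,0,-1],[0,0,0.27,0,0,0,-1],[0,0,0.27,0,0,0,-1]]'
python3 - <<'E'
from h import *
go(.5803,-.005,.089,70)
E
```

```text
clock: 19.1
position: [0.5804, -0.0047, 0.0888]
ee_rot: [0.174, 0.985, 0.0, 0.0]
ft_force: [-4.1, 0.8, 5.7]
grip_width: 0.2
grasp_force: 69.8
rows [ 0.   -0.01 -0.  ] [0. 0. 0.] | now [ 0.5804 -0.0047  0.0888] ydeg 70.0 t 19.1 F [-4.1  0.8  5.7] grip 0.2 69.8 j7 [-0.43  1.3 ]
```

The cartridge is seated: TCP at 0.0888 with about 7 N of contact. Turning clockwise.

```bash
python3 -m pendant '[[0,0,-0.01,0,0,0.8,-1],[0,0,-0.01,0,0,1.8,-1],[0,0,-0.01,0,0,2.8,-1],[0,0,-0.01,0,0,3.8,-1],[0,0,-0.01,0,0,4.8,-1],[0,0,-0.01,0,0,5.8,-1],[0,0,-0.01,0,0,6.8,-1],[0,0,-0.01,0,0,7.7,-1],[0,0,-0.01,0,0,8.3,-1],[0,0,-0.01,0,0,8.7,-1]]'
python3 - <<'E'
from h import *
go(.5803,-.005,.089,-7.5);o=manip.get_obs();print(o['torque'])
E
```

```text
clock: 20.35
position: [0.5806, -0.0049, 0.0888]
ee_rot: [0.705, 0.709, 0.0, 0.0]
ft_force: [0.1, -0.0, -1.6]
grip_width: 0.201
grasp_force: 69.0
rows [-0.   -0.01 -0.  ] [0.   0.   0.97] | now [ 0.5806 -0.0049  0.0888] ydeg 0.3 t 20.35 F [ 0.1 -0.  -1.6] grip 0.201 69.0 j7 [-0.61  0.18]
[-0.16855054  0.00236856  0.08375298]
```

```bash
python3 -m pendant '[[0,0,0,0,0,0.3,-1],[0,0,0,0,0,0.6,-1],[0,0,0,0,0,0.8,-1],[0,0,0,0,0,0.95,-1],[0,0,0,0,0,1.1,-1],[0,0,0,0,0,1.2,-1],[0,0,0,0,0,1.2,-1],[0,0,0,0,0,1.2,-1],[0,0,0,0,0,1.2,-1],[0,0,0,0,0,1.2,-1]]'
python3 - <<'E'
from h import *
go(.5803,-.005,.089,-7.5);o=manip.get_obs();print(o['torque'])
E
```

```text
clock: 21.6
position: [0.5818, -0.0053, 0.0892]
ee_rot: [0.762, 0.648, 0.001, 0.002]
ft_force: [8.2, -3.3, -6.0]
grip_width: 0.202
grasp_force: 68.6
rows [ 0.   -0.03  0.  ] [ 0.03  0.   -0.21] | now [ 0.5818 -0.0053  0.0892] ydeg -9.2 t 21.6 F [ 8.2 -3.3 -6. ] grip 0.202 68.6 j7 [-0.64  0.04]
[-0.5643942  -1.82783302  0.49592942]
```

The torque rise shows the stop has been reached. Relaxing slightly, then releasing and lifting.

```bash
python3 -m pendant '[[0,0,0,0,0,-0.15,-1],[0,0,0,0,0,-0.15,-0.7],[0,0,0,0,0,-0.15,-0.4],[0,0,0,0,0,-0.15,-0.2],[0,0,0,0,0,-0.15,-0.2],[0,0,-0.2,0,0,-0.15,-0.2],[0,0,-0.6,0,0,-0.15,-0.2],[0,0,-1.2,0,0,-0.15,-0.2],[0,0,-2,0,0,-0.15,-0.2],[0,0,-3,0,0,-0.15,-0.2]]'
python3 - <<'E'
from h import *
go(.40,.20,.25,-7.5)
E
```

```text
clock: 22.85
position: [0.5799, -0.005, 0.2412]
ee_rot: [0.755, 0.656, 0.0, -0.0]
ft_force: [1.7, 0.4, -0.3]
grip_width: 0.404
grasp_force: 0.0
rows [ 3.56 -4.14 -0.18] [ 0.   -0.   -0.07] | now [ 0.5799 -0.005   0.2412] ydeg -8.0 t 22.85 F [ 1.7  0.4 -0.3] grip 0.404 0.0 j7 [-0.71 -0.04]
```

Moving aside for an unobstructed top view to check the result.

```bash
python3 -m pendant '[[0.6,-0.5,-0.2,0,0,0,-0.2],[1.2,-1,-0.2,0,0,0,-0.2],[2,-1.7,-0.2,0,0,0,-0.2],[2.8,-2.3,-0.2,0,0,0,-0.2],[3.6,-3,-0.2,0,0,0,-0.2],[4.2,-3,-0.2,0,0,0,-0.2],[4.6,-3,-0.2,0,0,0,-0.2],[4.6,-3,-0.2,0,0,0,-0.2],[4.6,-3,-0.2,0,0,0,-0.2],[4.6,-3,-0.2,0,0,0,-0.2]]'
python3 - <<'E'
from h import *
im,d=snap('top','top3.png'); W=cloud('top',d)
hsv=cv2.cvtColor(im,cv2.COLOR_RGB2HSV)
m=(hsv[...,0]>100)&(hsv[...,0]<122)&(hsv[...,1]>120)&(np.hypot(W[...,0]-.58,W[...,1]+.005)<.075)&(d>0)
bar=W[m&(W[...,2]>.12-.025)&(W[...,2]<.11)]
print(len(bar),np.median(bar[:,2]),cv2.minAreaRect((bar[:,:2]*1000).astype(np.float32)))
V=np.linalg.eigh(np.cov(bar[:,:2].T))[1];print('bar deg',np.degrees(np.arctan2(V[1,1],V[0,1])))
cap=W[m&(W[...,2]<.075)];print('cap z',np.percentile(cap[:,2],[5,50,95]),cv2.minEnclosingCircle((cap[:,:2]*1000).astype(np.float32)))
c=W[(~m)&(np.hypot(W[...,0]-.58,W[...,1]+.005)<.08)&(d>0)&(W[...,2]>.064)]; k=c[:,1]>-.005;a,b=c[k].mean(0),c[~k].mean(0);print('claws',a,b,np.degrees(np.arctan2(a[1]-b[1],a[0]-b[0])))
cv2.imwrite('pics/c3.png',cv2.resize(im[160:320,120:440,::-1],(800,400),interpolation=cv2.INTER_CUBIC))
E
```

```text
clock: 24.1
position: [0.4642, 0.2425, 0.2489]
ee_rot: [0.755, 0.655, 0.0, 0.0]
ft_force: [-0.1, 0.1, 0.5]
grip_width: 0.4
grasp_force: 0.0
270 0.0996729572022152 ((578.8936157226562, -6.241065979003906), (65.19090270996094, 18.923885345458984), 81.96832275390625)
bar deg 82.37826547830248
cap z [0.05931775 0.06246611 0.06617338] ((580.010498046875, -7.019083023071289), 51.424625396728516)
claws [0.58751244 0.05379013 0.06897136] [ 0.57334907 -0.06471556  0.06887083] 83.1845479045214
```

View pics/c3.png

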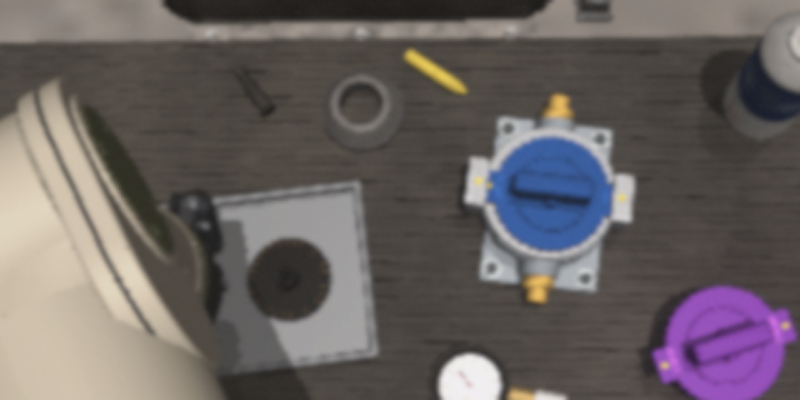

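In the picture the cap is flat on the rim with its bar in line with the claws at crop (480,182) and (622,198). The bar reads 82.4° against about 82.8° for the pot, the cap top is at 62 mm as expected, and the cap is centred to about 2 mm. Handing in.

```bash
python3 -c "
from workcell import manip
print(manip.hand_in())"
```

```text
the job is handed in; nothing more can be done
None
```

The new blue-capped cartridge is in the bay, fully home and turned to the stops under both claws. The old foot was in the bay and is now in the drip tray. I handed the job in at about 24 s; no verdict came back.

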